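# Blow out the blind bore of a vial block and present it bore-up

## Task

The square aluminium vial block lying on the desk has a blind bore in one end only; the other end has just a shallow recess of the same width. Feel for the bore on the bench air unit: push the bored end straight over its nozzle until the spring collar is pressed fully home, keep it there for about half a second to blow out the grit, pull it off, then turn the block over so that the bore points straight up. Finish while still holding it so, at rest in the gripper at least 20 cm above the desk and well away from the nozzle, ready for a vial to be dropped in; do not disturb the balance blank, the bottle or the timer.

Things in the scene. Friction and masses are not known exactly. Their poses are not given: they have to be found in the camera images.
- block_center (a point): centre of the loose vial block, a plain aluminium bar 38 x 38 mm square, 75 mm long, rounded long edges, about 0.24 kg, lying on a long side (this point 19 mm above the desk). x runs along the bar and points out of the bored end; y and z are square to its sides, z up at the start.
- block_mouth (a point): centre of the bore's mouth, 37.5 mm from block_center along x, in the plane of the bored end; x points out of the bore.
- vial_block: the same block; origin in the middle of its underside as it lies at the start, axes as block_center. Bore: round, 17 mm wide, on the bar's axis, 50 mm deep, flat bottom. The other end has a 17 mm wide recess only 3 mm deep, where the nozzle stops before the collar is reached.
- air_unit: the air unit, fixed to the desk; origin under the middle of its housing, which is 120 mm (x) by 92 mm (y) by 100 mm high. The nozzle leaves its front (-x) face through a boss 36 mm in diameter; its tip is 146 mm from the origin along -x, 86 mm out of the housing. Axes as nozzle_tip.
- nozzle_tip (a point): tip of the air unit's fixed, level steel nozzle, 80 mm above the desk; x points from the tip back along the nozzle into the unit (the way the block is pushed on), z up. Nozzle 13 mm in diameter, its last 12 mm tapering to 7 mm; it stands 34 mm out of the collar at rest.
- collar_face (a point): centre of the front face of the black spring collar (a ring 25 mm in diameter, 13 mm long) that slides on the nozzle; axes as nozzle_tip. The end of the block round the bore presses on it.
- collar (a joint): travel of the spring collar along the nozzle into the unit: 0 m at rest, 0.010 m fully home against its stop; the spring needs 2 N to start and 6 N fully home. The air blows from 0.008 m.
- balance_blank: bystander: solid aluminium blank of the same 38 x 38 mm section but only 50 mm long, standing on end behind the work, with 3 mm recesses in both ends; origin in the middle of its underside, z up.
- bottle: bystander: reagent bottle with a screw cap, 56 mm in diameter, 103 mm high, standing; origin in the middle of its underside.
- timer: bystander: bench timer, 37 x 64 x 60 mm, standing behind the work, face to the robot; origin in the middle of its underside.
Not all that is in view belongs to the job. What is shaped like the vial_block but brown, green or purple is not meant.

How it is judged:
On the way:
1. the bore is over the nozzle and the collar is pressed fully home (at least 8 of its 10 mm) for 0.3 s (value of joint collar above 0.008 m and x of nozzle_tip in the frame of block_mouth below -0.035 m and distance between collar_face and block_mouth below 0.008 m), for 0.3 s.
At the end, for the whole second after the job is handed in: the block is held in the fingers (more than 2 N) at rest, bore up within 15 degrees of vertical, its centre more than 17 cm above the desk and more than 12 cm from the nozzle tip, and the collar is back out (angle between block_center's own x axis and vertical below 0.26 rad and height (world z) of block_center above 0.17 m and distance between block_center and nozzle_tip above 0.12 m and contact force between vial_block and the fingers above 2 N and linear speed of vial_block below 0.03 m/s and angular speed of vial_block below 0.2 rad/s and value of joint collar below 0.002 m); the arm keeps its last pose, push and grip.
It fails at once if the balance blank is moved more than 3 cm (distance of balance_blank from where it was at the start of the episode above 0.03 m).
It fails at once if the bottle is moved more than 3 cm (distance of bottle from where it was at the start of the episode above 0.03 m).
It fails at once if the timer is moved more than 3 cm (distance of timer from where it was at the start of the episode above 0.03 m).
It also fails if it takes over 58 s, if anything falls off the work surface, if the arm or the gripper's body presses on something with over 40 N, if the wrist force passes 120 N, or if a joint passes its speed limit or range.

## Robot

A 6-joint arm with a two-finger parallel gripper is mounted at the origin on a cart in front of the work surface, level with it; the furniture and walls round the work are solid. World frame = base frame: x ahead of the robot, y to its left, z up, the work surface at z = 0. Lengths are in m, angles in rad, forces in N, time in s.
With the tool pointing down it reaches from about 0.375 to 0.9 m from the base axis. Payload 3.1 kg.
Tool frame: the origin (TCP) lies midway between the tips of the shut fingers; the grasp point (between the pads) lies 19 mm behind it (pinch_z is the distance from the TCP to the grasp point, in m); y points along the fingers, z is the direction in which the jaws open and shut, and the axes are right-handed (so a half turn about y gives the same grasp; the last joint's range is limited). The gripper opens to 87 mm and grips with 3 to 60 N. Pads are 19 mm wide; open, the fingers measure 117 mm over their backs; the gripper's body (75 mm by 190 mm) begins 51 mm behind the grasp point.
Start: joints at [1.073, 0.527, 1.433, -0, 1.181, -0.178], TCP at [0.196, 0.593, 0.223] pointing down, gripper open.
Joint ranges: [-3.08, 3.08], [-0.75, 2.2], [0.22, 2.44], [-1.43, 4.57], [0, 2.65], [-2.85, 2.85]. Speed limits (rad/s): [2.79, 2.79, 3.14, 3.14, 3.14, 3.14].

## Interface

Orientations are given as a unit quaternion [x, y, z, w].
In Python, from rig import * gives the robot as it stands.
- The arm moves only by the tool drive_tool, never from a script. Its argument "plan" is a list of rows, each a list of 7 numbers: the shift along the tool's x, y, z in mm, then the turn, a rotation vector about the tool's x, y, z in degrees, then the finger opening in mm, from 0 to 87. A call has 1 to 10 rows; each row is the pose to reach, as a shift and turn from the pose commanded when the call began, along the tool's axes at that moment; what a row does not reach only later rows make up. A row lasts 1/10 s, in which the tool goes at most 50 mm and 8.59 degrees, less where a joint would pass 70% of its speed; a pose out of reach is approached as far as the arm can. A call with a gripper value outside its range is refused whole. The fingers move at their own pace and stop on an object; "newtons" is the grip in N (left out, the last holds). Time passes only in rows, so rows that repeat a pose let the fingers close. It gives the time, the measured TCP pose, the force and the opening at its end, in the units of the state.
- get_obs(): the state, without advancing time (a new reading comes with each control period).
- camera(name): name is "scene" or "top" or "wrist"; returns the picture (420x560x3 uint8, blue, green, red); there is no depth.
- get_calibration(name): a dict with "fx", "fy", "cx", "cy" (pixels), "origin" and "rotation" of the camera in the world; the wrist camera has in their place "tool_from_camera" (4x4, takes a point from camera to tool coordinates, whose origin is the TCP and whose axes are the tool frame's). Camera axes: x right, y down, z forward; pixel columns grow to the right and rows downward; lengths in m; the calibration is good to about 2 mm. A picture is of the moment at which its call begins: read the wrist's pose just before it. get_calibration takes no time and is no camera call.
- hand_in(): hands the job in, once; it reports no verdict.
Trained networks look in the newest picture that a camera, given by its name, has taken for a name from the list of things; names that differ only in an ending like _2 or _b are one class to them, and where a whole thing is asked for, a point or a joint stands for the part that bears it (a point fixed in the world has none). Each returns a list of dicts, best first, with "conf" (0 to 1); they miss things now and then, are a little off and sometimes report something else, mostly with a low value. They report only what shows in the picture. A call takes as long as a camera call. They do not tell look-alikes from the thing itself.
- spot_in(camera, target): "location" ([column, row] in pixels, amid what is visible of it).
- mark_of(camera, target): "location" ([column, row] in pixels: a listed point, or the origin of a listed thing).
The state is a dict: "time": time; "q": joint angles; "joint_velocities": joint speeds; "joint_torque": joint torques, N m; "position": TCP position; "tool_rot": TCP orientation; "ft_force": force on the tool from outside, world axes, zero at the start; "moment": the same for the moment, N m; "grip_width": finger opening in m.
Only numpy, scipy, OpenCV 4.12 (cv2) and the standard library are available. Lean on these libraries where they do the work, as an engineer would, in place of code of your own. Each camera call takes 0.05 s, during which the arm holds its last target. There are 200 camera calls.

## Working session

There is one attempt and no reset: what is moved stays moved. The work goes in short steps, Python scripts to look and compute and a tool call to move; the robot and the scene stay as the last step left them, time stands still between calls to the robot, and variables do not carry over. Pictures are saved under pics/ and viewed, about 8 in all and at most 12, crops included, and the job is handed in when it is done.

Besides the shell and the picture viewer there is one more tool, called after ">>>" as name(argument=value, ...) on one line, values as JSON. drive_tool: Moves the arm, as the interface text tells. Its arguments: {"type":"object","properties":{"plan":{"type":"array","items":{"type":"array","items":{"type":"number"}}},"newtons":{"type":"number"}},"required":["plan"]}

```bash
mkdir -p pics; ls
python3 - <<'E'
from rig import *
import cv2,numpy as np
print(get_obs())
for c in ["scene","top","wrist"]:
    im=camera(c); cv2.imwrite(f"pics/{c}0.png",im)
    k=get_calibration(c); print(c,k)
    for t in ["vial_block","block_mouth","block_center","air_unit","nozzle_tip","collar_face","balance_blank","bottle","timer"]:
        print(t,[(np.round(d["location"],1).tolist(),round(d["conf"],2)) for d in mark_of(c,t)[:4]])
a=np.hstack([cv2.imread(f"pics/{c}0.png") for c in ("scene","top")])
cv2.imwrite("pics/top_a.png",cv2.resize(cv2.imread("pics/top0.png"),(800,600)))
cv2.imwrite("pics/scene_a.png",cv2.resize(cv2.imread("pics/scene0.png"),(800,600)))
E
```

```text
pics
{'time': 0.0, 'q': array([ 1.07348515e+00,  5.28449535e-01,  1.43392213e+00, -1.17768445e-05,
        1.18137599e+00, -1.78503397e-01]), 'joint_velocities': array([-0.00048324,  0.00131612,  0.00113769,  0.00319343,  0.0007163 ,
       -0.00069347]), 'joint_torque': array([-3.33679282e-04, -4.40032518e+01, -1.76594782e+01,  6.30712160e-02,
        5.82815974e-02, -1.91492177e-04]), 'position': array([0.19551595, 0.59285419, 0.22157554]), 'tool_rot': array([ 0.69886208, -0.11248616,  0.11198826, -0.69742188]), 'ft_force': array([-1.85635247,  0.38165467,  0.42071724]), 'moment': array([-0.0165491 , -0.00347576, -0.0037414 ]), 'grip_width': 0.08670258486032321}
scene {'fx': 478.0431605171895, 'fy': 478.0431605171895, 'cx': 281.126486949333, 'cy': 202.5734588302348, 'origin': array([ 0.01495109, -0.52341768,  0.96163655]), 'rotation': array([ 0.84265431, -0.41610789,  0.14479533, -0.30955171])}
vial_block [([210.2, 229.2], 0.9), ([216.6, 188.3], 0.9), ([178.2, 213.8], 0.86), ([264.2, 216.3], 0.81)]
block_mouth [([196.2, 227.8], 0.86), ([279.0, 218.3], 0.85), ([217.3, 195.0], 0.75),
[... 1105 characters left out ...]
.5)]
balance_blank [([243.3, 179.0], 0.76)]
bottle [([177.0, 219.6], 0.67)]
timer [([278.2, 176.0], 0.56)]
wrist {'fx': 362.28487886069735, 'fy': 362.28487886069735, 'cx': 278.7169669327463, 'cy': 205.36552573850832, 'tool_from_camera': array([[-4.11850244e-05,  9.66779384e-01,  2.55612248e-01,
        -7.00678221e-02],
       [ 9.33420590e-04, -2.55612099e-01,  9.66778973e-01,
        -1.61748107e-01],
       [ 9.99999564e-01,  2.78410551e-04, -8.91884393e-04,
        -6.11871428e-04],
       [ 0.00000000e+00,  0.00000000e+00,  0.00000000e+00,
         1.00000000e+00]])}
vial_block []
block_mouth []
block_center []
air_unit []
nozzle_tip []
collar_face []
balance_blank []
bottle []
timer []
```

View pics/top_a.png

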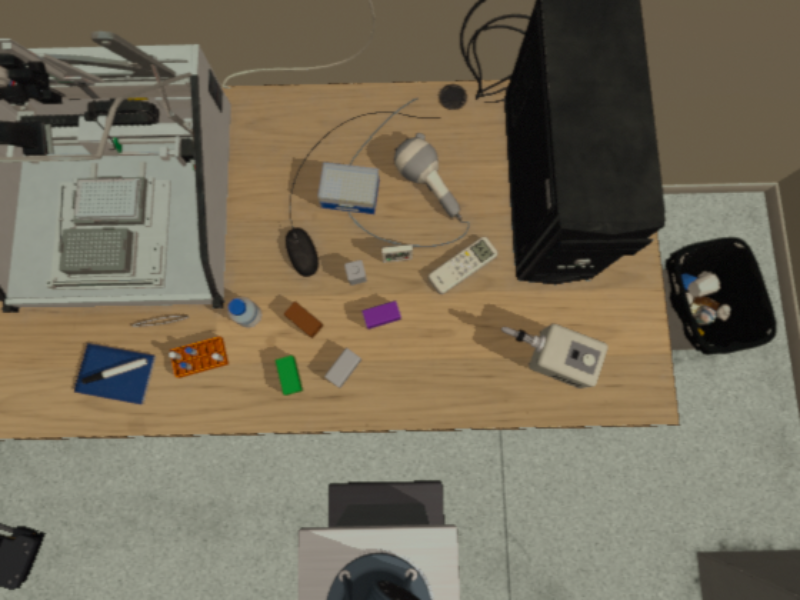

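View pics/scene_a.png

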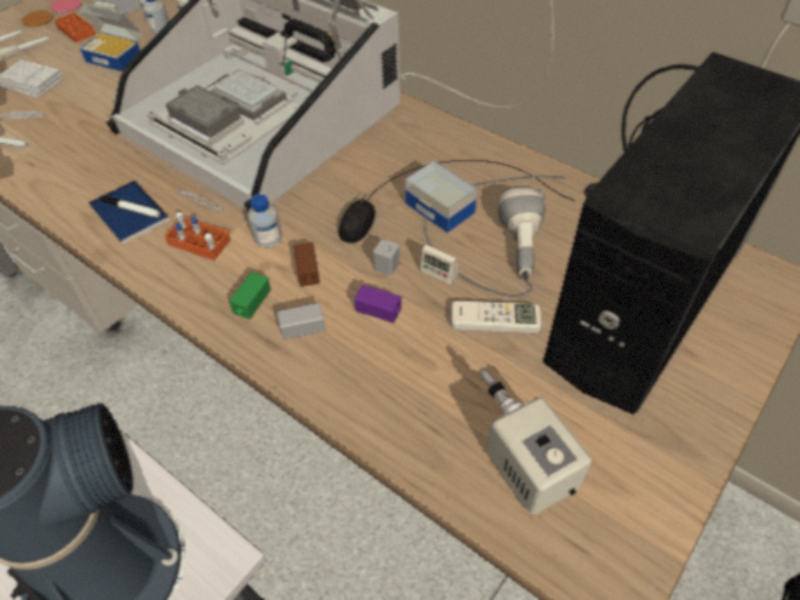

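```bash
cat > h.py <<'E'
from rig import *
import cv2,numpy as np
from scipy.spatial.transform import Rotation as R
def cam(name,obs=None):
    k=get_calibration(name)
    if name=="wrist":
        o=obs; T=k["tool_from_camera"]; Rt=R.from_quat(o["tool_rot"]).as_matrix()
        return k,Rt@T[:3,:3],o["position"]+Rt@T[:3,3]
    return k,R.from_quat(k["rotation"]).as_matrix(),k["origin"]
def ray(name,px,obs=None):
    k,M,o=cam(name,obs); d=M@np.array([(px[0]-k["cx"])/k["fx"],(px[1]-k["cy"])/k["fy"],1]); return o,d/np.linalg.norm(d)
def atz(name,px,z,obs=None):
    o,d=ray(name,px,obs); return o+d*(z-o[2])/d[2]
def tri(*rs):
    A=sum(np.eye(3)-np.outer(d,d) for o,d in rs); b=sum((np.eye(3)-np.outer(d,d))@o for o,d in rs); return np.linalg.solve(A,b)
def proj(name,p,obs=None):
    k,M,o=cam(name,obs); c=M.T@(np.asarray(p)-o); return np.array([k["fx"]*c[0]/c[2]+k["cx"],k["fy"]*c[1]/c[2]+k["cy"]])
def delta(pos,rot,obs):
    "shift mm, rotvec deg in tool axes from obs pose"
    R0=R.from_quat(obs["tool_rot"]); return R0.inv().apply(np.asarray(pos)-obs["position"])*1e3,np.degrees((R0.inv()*rot).as_rotvec())
E
python3 - <<'E'
from h import *
np.set_printoptions(precision=4,suppress=True)
f=.7
print("block",atz("top",(241.1,257.4),.019),atz("top",(239.5,256.5),.038),atz("scene",(210.5,224),.019))
print("mouth",atz("top",(232.1,271.1),.019),atz("scene",(196.2,227.8),.019))
print("tip",atz("top",(352,231),.08),atz("scene",(338,260),.08),tri(ray("top",(352,231)),ray("scene",(338,260))))
print("unit",atz("top",(394.1,252.1),0),atz("scene",(373.7,329.3),0))
print("collar",atz("top",(362.3,231.1),.08),atz("scene",(347.4,271.7),.08))
print("blank",atz("top",(243.3,179),0),"bottle",atz("top",(177,219.6),0),"timer",atz("top",(278.2,176),0))
o=get_obs();print(R.from_quat(o["tool_rot"]).as_matrix(),o["time"])
E
```

```text
block [0.4695 0.0616 0.019 ] [0.4707 0.0646 0.038 ] [0.4711 0.0676 0.019 ]
mouth [0.4296 0.0884 0.019 ] [0.4411 0.0877 0.019 ]
tip [ 0.533  -0.2625  0.08  ] [ 0.5375 -0.261   0.08  ] [ 0.533  -0.2621  0.0861]
unit [ 0.4771 -0.4007  0.    ] [ 0.4838 -0.3949  0.    ]
collar [ 0.5321 -0.292   0.08  ] [ 0.5248 -0.2934  0.08  ]
blank [0.7169 0.0555 0.    ] bottle [ 0.5916  0.2609 -0.    ] timer [ 0.7242 -0.0546  0.    ]
[[ 0.9496 -0.      0.3134]
 [-0.3134 -0.      0.9496]
 [-0.     -1.     -0.    ]] 1.5
```

Run:
```python
from h import *
np.set_printoptions(precision=1,suppress=True)
o=get_obs()
b=np.array([.470,.065,.019]); m=np.radians(146); md=np.array([np.cos(m),np.sin(m),0])
t=np.radians(30)
h=-md; up=np.array([0,0,1.])
y=np.sin(t)*h-np.cos(t)*up; x=np.cos(t)*h+np.sin(t)*up; z=np.cross(x,y)
rot=R.from_matrix(np.c_[x,y,z])
c=b+md*.21; c[2]=.25
tcp=c-rot.apply(get_calibration("wrist")["tool_from_camera"][:3,3])
print(tcp*1e3, delta(tcp,rot,o))
```

```text
[413.6 103.8 145. ] (array([ 360.3,   77.6, -396.8]), array([ -4.1,  15.4, -29.8]))
```

>>> drive_tool(plan=[[180, 30, -200, -2, 8, -15, 87], [360, 77, -397, -4, 15, -30, 87], [360, 77, -397, -4, 15, -30, 87], [360, 77, -397, -4, 15, -30, 87], [360, 77, -397, -4, 15, -30, 87], [360, 77, -397, -4, 15, -30, 87], [360, 77, -397, -4, 15, -30, 87], [360, 77, -397, -4, 15, -30, 87], [360, 77, -397, -4, 15, -30, 87], [360, 77, -397, -4, 15, -30, 87]])

```text
time: 2.5
position: [0.3975, 0.1401, 0.1517]
tool_rot: [0.706, -0.021, 0.374, -0.601]
ft_force: [1.9, 0.6, 0.0]
grip_width: 0.0872
```

>>> drive_tool(plan=[[0, 0, 0, 0, 0, 0, 87], [0, 0, 0, 0, 0, 0, 87]])

```text
time: 2.7
position: [0.3974, 0.1397, 0.1516]
tool_rot: [0.706, -0.023, 0.375, -0.6]
ft_force: [0.2, -0.9, 1.0]
grip_width: 0.0867
```

Run:
```python
from h import *
np.set_printoptions(precision=4,suppress=True)
o=get_obs(); im=camera("wrist"); cv2.imwrite("pics/w1.png",im)
print(o["time"],o["position"],o["q"],o["joint_velocities"])
for t in ["block_mouth","block_center"]:
    for d in mark_of("wrist",t)[:3]: print(t,d["location"],round(d["conf"],2),atz("wrist",d["location"],.019,o))
```

```text
2.7 [0.3974 0.1397 0.1516] [ 0.3735  0.4153  2.2053 -1.1565  0.4673  0.4381] [ 0.084  -0.0062 -0.008   0.0077 -0.0021  0.0008]
block_mouth [255.8, 175.2] 0.94 [0.4348 0.09   0.019 ]
block_mouth [241.4, 296.8] 0.84 [ 0.5831 -0.0417  0.019 ]
block_mouth [328.7, 116.3] 0.81 [0.4191 0.169  0.019 ]
block_center [363.6, 145.9] 0.73 [0.4582 0.1793 0.019 ]
block_center [384.0, 236.7] 0.69 [0.5729 0.1495 0.019 ]
block_center [260.9, 210.2] 0.56 [0.472  0.0685 0.019 ]
```

View pics/w1.png

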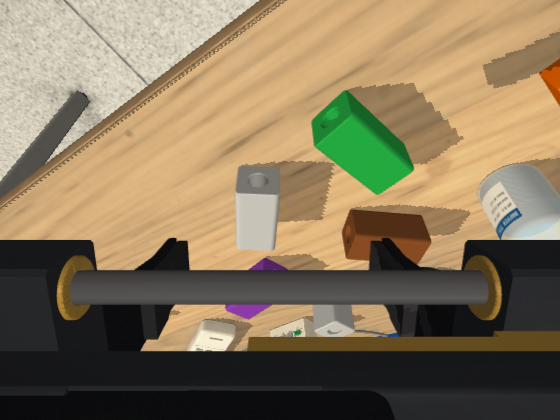

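Run:
```python
import cv2,numpy as np
im=cv2.imread("pics/w1.png")
a=im[155:205,225:295]; b=im[90:140,300:370]
cv2.imwrite("pics/w1c.png",np.hstack([cv2.resize(v,(390,280),interpolation=cv2.INTER_CUBIC) for v in (a,b)]))
```

```text
(no output)
```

View pics/w1c.png

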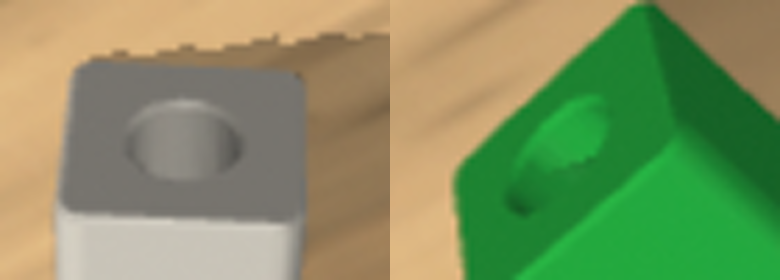

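```bash
cat >> h.py <<'E'
def down(yaw,tilt=0):
    "tool x at yaw (deg), tool y down, tilted by tilt toward x"
    m=np.radians(yaw); h=np.array([np.cos(m),np.sin(m),0]); t=np.radians(tilt); u=np.array([0,0,1.])
    y=np.sin(t)*h-np.cos(t)*u; x=np.cos(t)*h+np.sin(t)*u
    return R.from_matrix(np.c_[x,y,np.cross(x,y)])
E
python3 - <<'E'
from h import *
np.set_printoptions(precision=1,suppress=True)
im=cv2.imread("pics/w1.png",0); print(im[170:192,244:272])
o=get_obs()
print(delta([.5,.04,.2],down(-120),o))
o2=dict(position=np.array([.5,.04,.2]),tool_rot=down(-120).as_quat())
rot=down(148,30); md=np.array([np.cos(np.radians(148)),np.sin(np.radians(148)),0])
c=np.array([.470,.067,.25])-md*.21
tcp=c-rot.apply(get_calibration("wrist")["tool_from_camera"][:3,3])
print(tcp,delta(tcp,rot,o2))
E
```

```text
[[116 116 115 116 116 116 116 115 116 116 116 115 116 116 116 116 116 116
  116 116 115 116 116 115 115 116 116 116]
 [116 116 116 116 116 116 116 116 116 116 116 115 115 117 116 116 116 116
  115 116 116 116 116 115 116 116 116 116]
 [116 116 116 116 115 115 116 116 117 118 119 122 123 132 127 124 123 120
  117 116 116 116 116 116 116 116 116 116]
 [116 116 115 116 115 116 117 120 131 135 141 152 158 163 165 161 156 142
  128 119 118 116 116 116 115 115 116 116]
 [116 116 116 116 116 117 128 143 145 147 147 147 148 151 151 147 144 145
  138 135 126 119 116 116 116 116 116 115]
 [116 116 116 116 117 127 138 142 140 137 139 140 139 139 137 135 131 129
  126 127 128 125 120 117 116 116 116 116]
 [115 115 116 116 126 134 132 131 133 137 138 140 139 139 137 135 131 129
  123 118 112 116 120 119 117 116 116 116]
 [115 115 116 118 125 124 123 129 134 138 139 139 139 138 136 135 131 129
  123 118 109 103 109 116 116 116 116 116]
 [116 116 116 118 118 115 121 129 134 137 138 140 139 138 138 135 131 129
  122 118 108 103  94 109 114 116 115 116]
 [115 116 116 112 106 113 122 128 134 137 138 1
[... 907 characters left out ...]
116 116 116 115 116 116 116 115 120 121 121 120 119 117
  116 116 115 116 115 116 116 116 115 116]
 [116 116 116 116 116 116 115 116 116 116 115 116 115 116 116 116 115 116
  116 116 116 116 116 116 116 116 116 116]
 [115 116 116 115 116 116 116 116 116 115 116 116 116 115 116 116 115 116
  116 116 115 116 115 116 116 116 116 116]
 [116 115 116 117 116 116 116 116 116 116 116 116 116 116 116 116 116 116
  116 116 116 116 116 116 116 116 116 116]
 [116 116 116 115 116 115 116 116 115 115 116 115 116 116 116 116 116 116
  116 115 116 116 116 116 116 116 115 116]]
(array([147.7,  30.2, -28.6]), array([-22.9,  84.3,  24.1]))
[0.5 0.  0.1] (array([-5.4, 55.1, 28.8]), array([-24. ,  89.7, -23.2]))
```

>>> drive_tool(plan=[[148, 30, -29, -22.9, 84.3, 24.1, 80], [148, 30, -29, -22.9, 84.3, 24.1, 80], [148, 30, -29, -22.9, 84.3, 24.1, 80], [148, 30, -29, -22.9, 84.3, 24.1, 80], [148, 30, -29, -22.9, 84.3, 24.1, 80], [148, 30, -29, -22.9, 84.3, 24.1, 80], [148, 30, -29, -22.9, 84.3, 24.1, 80], [148, 30, -29, -22.9, 84.3, 24.1, 80], [148, 30, -29, -22.9, 84.3, 24.1, 80], [148, 30, -29, -22.9, 84.3, 24.1, 80]])

```text
time: 3.85
position: [0.4999, 0.0411, 0.2004]
tool_rot: [0.388, -0.581, 0.607, -0.379]
ft_force: [-0.6, -0.2, -0.2]
grip_width: 0.0803
```

Run:
```python
from h import *
np.set_printoptions(precision=2,suppress=True)
o=get_obs();print(o["position"],o["q"],delta([.470,.067,.15],down(148),o))
```

```text
[0.5  0.04 0.2 ] [-0.12  0.39  1.77 -0.04  0.97  0.33] (array([-12.77,  49.12, -39.09]), array([-2.48, 97.71,  0.11]))
```

>>> drive_tool(plan=[[-13, 49, -39, -2.5, 97.7, 0, 80], [-13, 49, -39, -2.5, 97.7, 0, 80], [-13, 49, -39, -2.5, 97.7, 0, 80], [-13, 49, -39, -2.5, 97.7, 0, 80], [-13, 49, -39, -2.5, 97.7, 0, 80], [-13, 49, -39, -2.5, 97.7, 0, 80], [-13, 49, -39, -2.5, 97.7, 0, 80], [-13, 49, -39, -2.5, 97.7, 0, 80], [-13, 49, -39, -2.5, 97.7, 0, 80], [-13, 49, -39, -2.5, 97.7, 0, 80]])

```text
time: 4.85
position: [0.4698, 0.0667, 0.1499]
tool_rot: [-0.123, -0.693, 0.699, 0.125]
ft_force: [-0.3, -0.2, -0.1]
grip_width: 0.0801
```

>>> drive_tool(plan=[[0, 0, 0, 0, 12, 0, 80], [0, 0, 0, 0, 12, 0, 80], [0, 0, 0, 0, 12, 0, 80]])

```text
time: 5.15
position: [0.4698, 0.0664, 0.1499]
tool_rot: [-0.194, -0.677, 0.683, 0.195]
ft_force: [-0.8, -0.5, -0.5]
grip_width: 0.0801
```

Run:
```python
from h import *
np.set_printoptions(precision=4,suppress=True)
o=get_obs(); im=camera("wrist")
print(o["time"],o["position"],o["q"],np.degrees(np.arctan2(*R.from_quat(o["tool_rot"]).as_matrix()[[1,0],0])))
for t in ["block_mouth","block_center"]:
    for d in mark_of("wrist",t)[:3]: print(t,d["location"],round(d["conf"],2),atz("wrist",d["location"],.019,o))
# top face outline: project expected, save with overlay
cv2.imwrite("pics/w2.png",im)
```

```text
5.15 [0.4698 0.0664 0.1499] [-0.0908  0.4443  1.8731 -0.0102  0.8274  2.0442] 148.07261211467807
block_mouth [271.9, 235.5] 0.93 [0.4425 0.0879 0.019 ]
block_mouth [165.3, 149.9] 0.91 [0.5492 0.1215 0.019 ]
block_mouth [207.5, 301.0] 0.84 [0.4206 0.1699 0.019 ]
block_center [279.3, 198.5] 0.86 [0.4668 0.0653 0.019 ]
block_center [296.9, 13.4] 0.66 [ 0.5785 -0.0194  0.019 ]
block_center [119.4, 143.5] 0.56 [0.5726 0.1494 0.019 ]
```

View pics/w2.png

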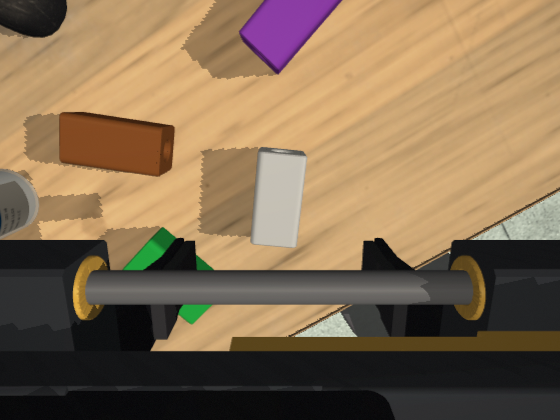

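Run:
```python
from h import *
np.set_printoptions(precision=4,suppress=True)
o=get_obs(); im=cv2.imread("pics/w2.png"); hsv=cv2.cvtColor(im,cv2.COLOR_BGR2HSV)
m=((hsv[...,1]<40)&(hsv[...,2]>150)).astype(np.uint8)
n,l,s,c=cv2.connectedComponentsWithStats(m); i=l[200,279]; print(s[i],c[i])
pts=np.argwhere(l==i)[:,::-1]
P=np.array([atz("wrist",p,.038,o)[:2] for p in pts])
r=cv2.minAreaRect((P*1e4).astype(np.float32)); print(r, P.mean(0))
g=((hsv[...,0]>45)&(hsv[...,0]<75)&(hsv[...,1]>150)).astype(np.uint8)
gp=np.argwhere(g)[:,::-1]
Rt=R.from_quat(o["tool_rot"])
for z in (0,.038):
  G=np.array([Rt.inv().apply(atz("wrist",p,z,o)-o["position"]) for p in gp])
  print("green in tool frame at z",z,"x",G[:,0].min(),G[:,0].max(),"max z",G[:,2].max(), "max z for |x|<.015", G[abs(G[:,0])<.015,2].max() if (abs(G[:,0])<.015).any() else None)
```

```text
[ 252  152   55   96 4174] [278.5144 199.1502]Traceback (most recent call last):
  File "<stdin>", line 7, in <module>
  File "h.py", line 13, in atz
    o,d=ray(name,px,obs); return o+d*(z-o[2])/d[2]
        ~~~^^^^^^^^^^^^^
  File "h.py", line 11, in ray
    k,M,o=cam(name,obs); d=M@np.array([(px[0]-k["cx"])/k["fx"],(px[1]-k["cy"])/k["fy"],1]); return o,d/np.linalg.norm(d)
          ~~~^^^^^^^^^^
  File "h.py", line 5, in cam
    k=get_calibration(name)
ValueError: time passes only in moves, steps and waits
```

```bash
sed -i 's/^def cam(/import functools\n_gc=functools.lru_cache(None)(get_calibration)\ndef cam(/; s/k=get_calibration(name)/k=_gc(name)/' h.py
python3 - <<'E'
from h import *
np.set_printoptions(precision=4,suppress=True)
o=get_obs(); im=cv2.imread("pics/w2.png"); hsv=cv2.cvtColor(im,cv2.COLOR_BGR2HSV)
m=((hsv[...,1]<40)&(hsv[...,2]>150)).astype(np.uint8)
n,l,s,c=cv2.connectedComponentsWithStats(m); i=l[200,279]
pts=np.argwhere(l==i)[:,::-1]
P=np.array([atz("wrist",p,.038,o)[:2] for p in pts])
r=cv2.minAreaRect((P*1e4).astype(np.float32)); print(r, P.mean(0))
g=((hsv[...,0]>45)&(hsv[...,0]<75)&(hsv[...,1]>150)).astype(np.uint8)
gp=np.argwhere(g)[::5,::-1]
Rt=R.from_quat(o["tool_rot"])
for z in (0,.038):
  G=np.array([Rt.inv().apply(atz("wrist",p,z,o)-o["position"]) for p in gp])
  print("green at z",z,"x",G[:,0].min(),G[:,0].max(),"max z",G[:,2].max(), G[G[:,0]<.015][:,2].max(initial=-1))
E
```

```text
((4695.3466796875, 636.1605224609375), (354.13623046875, 740.9537353515625), 52.2578239440918) [0.4705 0.0629]
green at z 0 x 0.03383580698172466 0.12985870195335872 max z -0.06380873631156732 -1.0
green at z 0.038 x 0.021189566664767366 0.10550137984458796 max z -0.055949213125699525 -1.0
```

Run:
```python
from h import *
np.set_printoptions(precision=2,suppress=True)
o=get_obs();print(delta([.470,.0633,.004],down(142.3),o))
```

```text
(array([ -1.1 , 145.81,   0.37]), array([-0.48,  5.71, -0.05]))
```

>>> drive_tool(plan=[[-1, 50, 0, -0.5, 5.7, 0, 62], [-1, 90, 0, -0.5, 5.7, 0, 62], [-1, 120, 0, -0.5, 5.7, 0, 62], [-1, 138, 0, -0.5, 5.7, 0, 62], [-1, 146, 0, -0.5, 5.7, 0, 62], [-1, 146, 0, -0.5, 5.7, 0, 62], [-1, 146, 0, -0.5, 5.7, 0, 62]])

```text
time: 6.0
position: [0.4707, 0.0623, 0.0043]
tool_rot: [0.23, 0.669, -0.669, -0.229]
ft_force: [0.2, -0.3, -0.4]
grip_width: 0.0621
```

>>> drive_tool(plan=[[0, 0, 0, 0, 0, 0, 30], [0, 0, 0, 0, 0, 0, 30], [0, 0, 0, 0, 0, 0, 30], [0, 0, 0, 0, 0, 0, 30], [0, 0, 0, 0, 0, 0, 30], [0, 0, 0, 0, 0, 0, 30]], newtons=35)

```text
time: 6.6
position: [0.4713, 0.0622, 0.0043]
tool_rot: [0.231, 0.669, -0.668, -0.229]
ft_force: [1.0, 2.2, 5.9]
grip_width: 0.0376
```

>>> drive_tool(plan=[[0, -20, 0, 0, 0, 0, 30], [0, -60, 0, 0, 0, 0, 30], [0, -110, 0, 0, 0, 0, 30], [0, -160, 0, 0, 0, 0, 30], [0, -210, 0, 0, 0, 0, 30], [0, -236, 0, 0, 0, 0, 30], [0, -236, 0, 0, 0, 0, 30]])

```text
time: 7.3
position: [0.4719, 0.0619, 0.2431]
tool_rot: [0.233, 0.669, -0.668, -0.227]
ft_force: [0.2, -0.0, -2.8]
grip_width: 0.0378
```

Run:
```python
from h import *
np.set_printoptions(precision=3,suppress=True)
o=get_obs()
for px in [(385,252),(444,287)]: print("scene base",atz("scene",px,0))
for px in [(364,196),(413,193)]: print("top base?",atz("top",px,0))
print(tri(ray("scene",(418,152)),ray("top",(372,167))))
cv2.imwrite("pics/tw.png",np.hstack([cv2.resize(cv2.imread("pics/top0.png")[120:300,320:500],(400,400)),cv2.resize(cv2.imread("pics/scene0.png")[120:300,320:500],(400,400))]))
print(o["position"],o["grip_width"],delta([.516,-.308,.24],down(-112),o))
```

```text
scene base [ 0.672 -0.315  0.   ]
scene base [ 0.67  -0.469  0.   ]
top base? [ 0.654 -0.321  0.   ]
top base? [ 0.66  -0.474  0.   ]
[ 0.67  -0.3    0.316]
[0.472 0.062 0.243] 0.03782164925181441 (array([-262.059,    4.007,  264.751]), array([  -0.25 , -105.917,   -0.544]))
```

View pics/tw.png

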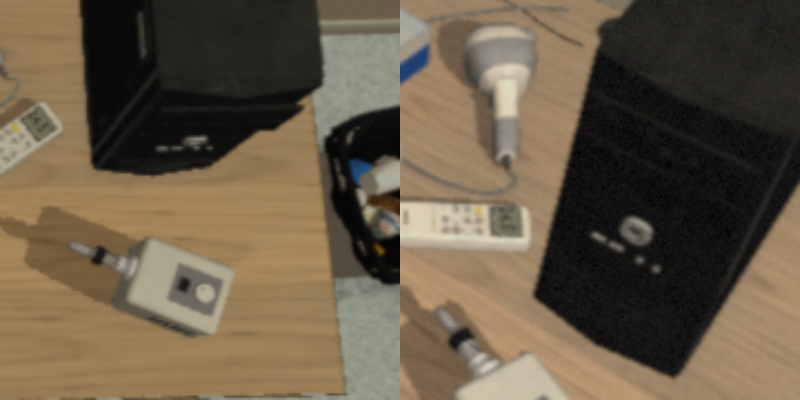

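>>> drive_tool(plan=[[-130, 4, 130, 0, -52, 0, 30], [-262, 4, 265, 0, -106, 0, 30], [-262, 4, 265, 0, -106, 0, 30], [-262, 4, 265, 0, -106, 0, 30], [-262, 4, 265, 0, -106, 0, 30], [-262, 4, 265, 0, -106, 0, 30], [-262, 4, 265, 0, -106, 0, 30], [-262, 4, 265, 0, -106, 0, 30], [-262, 4, 265, 0, -106, 0, 30], [-262, 4, 265, 0, -106, 0, 30]])

```text
time: 8.3
position: [0.5117, -0.3088, 0.2316]
tool_rot: [-0.265, 0.658, -0.654, 0.263]
ft_force: [-0.2, 0.7, -2.6]
grip_width: 0.0376
```

Run:
```python
from h import *
np.set_printoptions(precision=3,suppress=True)
o=get_obs()
print(o["position"],o["q"],o["grip_width"],delta([.516,-.308,.24],down(-112),o))
```

```text
[ 0.512 -0.309  0.232] [-0.73   0.483  1.489  0.     1.177  0.077] 0.037628567927070644 (array([-3.681, -8.409,  2.378]), array([  0.375, -24.237,  -0.054]))
```

```bash
cat > look.py <<'E'
from h import *
import sys,json
np.set_printoptions(precision=4,suppress=True)
n=sys.argv[1]
o=get_obs(); im=camera("wrist"); cv2.imwrite(f"pics/{n}.png",im)
json.dump({k:np.asarray(v).tolist() for k,v in o.items()},open(f"{n}.json","w"))
print(o["time"],o["position"],o["joint_velocities"],o["q"])
for t in ["nozzle_tip","collar_face"]:
    for d in mark_of("wrist",t)[:2]: print(t,d["location"],round(d["conf"],2),atz("wrist",d["location"],.08,o))
E
python3 look.py n1
```

```text
8.3 [ 0.5117 -0.3088  0.2316] [ 0.0265 -0.0137  0.0337  0.0024  0.0042 -1.4858] [-0.7298  0.483   1.4886  0.0001  1.1766  0.0771]
nozzle_tip [259.5, 131.6] 0.87 [ 0.5362 -0.2614  0.08  ]
collar_face [274.0, 168.4] 0.89 [ 0.5219 -0.292   0.08  ]
```

View pics/n1.png

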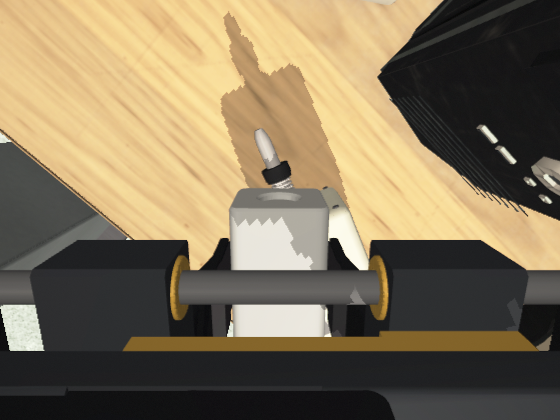

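>>> drive_tool(plan=[[0, -10, 0, 0, -45, 0, 30], [0, -10, 0, 0, -45, 0, 30], [0, -10, 0, 0, -45, 0, 30], [0, -10, 0, 0, -45, 0, 30], [0, -10, 0, 0, -45, 0, 30], [0, -10, 0, 0, -45, 0, 30], [0, -10, 0, 0, -45, 0, 30]])

```text
time: 9.15
position: [0.5131, -0.3068, 0.2445]
tool_rot: [-0.493, 0.507, -0.506, 0.493]
ft_force: [-0.1, -0.3, -2.6]
grip_width: 0.0379
```

```bash
python3 look.py n2
```

```text
9.15 [ 0.5131 -0.3068  0.2445] [-0.0016 -0.0023 -0.0068  0.0028  0.0025  0.0169] [-0.7257  0.4675  1.4768  0.0001  1.1992 -0.6992]
nozzle_tip [302.5, 135.0] 0.72 [ 0.5345 -0.2601  0.08  ]
collar_face [289.0, 171.3] 0.67 [ 0.5219 -0.2922  0.08  ]
```

Run:
```python
from h import *
im=cv2.imread("pics/n2.png")
cv2.imwrite("pics/n2c.png",cv2.resize(im[120:195,255:355],(800,600),interpolation=cv2.INTER_CUBIC))
```

```text
(no output)
```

View pics/n2c.png

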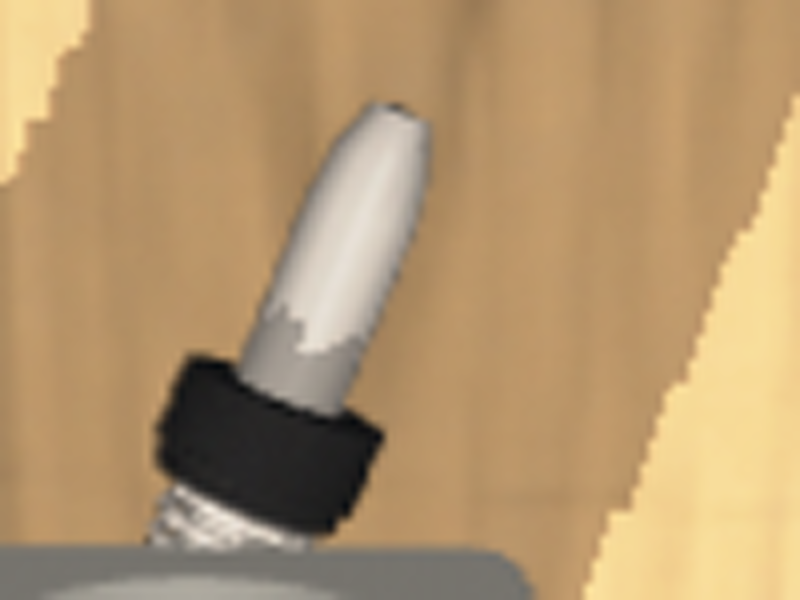

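Run:
```python
from h import *
import json
np.set_printoptions(precision=4,suppress=True)
o={k:np.array(v) for k,v in json.load(open("n2.json")).items()}
a=atz("wrist",(305,133.5),.08,o);b=atz("wrist",(290.75,169.4),.08,o)
print(a,b,np.linalg.norm(a-b),np.degrees(np.arctan2(*(b-a)[[1,0]])))
d=down(-112).as_matrix()[:,0]
print("axis direction candidates; block recess end in image -> check lengthwise:")
# block far end top edge: visible end at tool x = off-37.5
R0=R.from_quat(o["tool_rot"])
for off in (-.002,0,.002,.004):
    p=o["position"]+R0.apply([off-.0375,-.0147-.019,0]); q=o["position"]+R0.apply([off-.0375,-.0147+.019,0]); print(off,proj("wrist",p,o),proj("wrist",q,o))
im=cv2.imread("pics/n2.png",0);print(im[180:250:1,281])
```

```text
[ 0.5367 -0.2588  0.08  ] [ 0.5235 -0.2905  0.08  ] 0.03432617055189641 -112.58706045101582
axis direction candidates; block recess end in image -> check lengthwise:
-0.002 [280.0477 194.1654] [279.8425 175.5668]
0 [280.0423 199.5165] [279.8389 179.8094]
0.002 [280.0369 204.826 ] [279.8353 184.0262]
0.004 [280.0316 210.0945] [279.8318 188.2175]
[ 36  41 105 222 210 211 181 210 162 116 115 122 156 167 168 167 166 167
 163 137 116 116 115 115 115 115 115 120 146 168 168 168 168 168 168 168
 168 168 168 168 168 168 168 168 168 168 169 168 169 168 168 168 168 168
 168 168 168 169 169 168 168 168 168 168 168 168 167 168 167 168]
```

```bash
cat > tgt.py <<'E'
from h import *
import sys
np.set_printoptions(precision=2,suppress=True)
YAW=-112.3
rot=down(YAW); d=rot.as_matrix()[:,0]; l=np.array([-d[1],d[0],0])
tip=.0328*d+.5945*l+np.array([0,0,.08])
E
python3 - <<'E'
from tgt import *
o=get_obs(); p=tip-d*.061; p[2]=.0653; print(tip,p)
q=p.copy();q[2]=.19
print(delta(q,rot,o)); print(delta(p,rot,o))
E
```

```text
[ 0.54 -0.26  0.08] [ 0.56 -0.2   0.07]
(array([-109.01,   55.17,   44.47]), array([ 0.03, 20.81, -0.03]))
(array([-108.95,  179.87,   44.52]), array([ 0.03, 20.81, -0.03]))
```

>>> drive_tool(plan=[[-50, 15, 20, 0, 8, 0, 30], [-90, 35, 40, 0, 16, 0, 30], [-109, 55, 44.5, 0, 20.8, 0, 30], [-109, 90, 44.5, 0, 20.8, 0, 30], [-109, 125, 44.5, 0, 20.8, 0, 30], [-109, 155, 44.5, 0, 20.8, 0, 30], [-109, 172, 44.5, 0, 20.8, 0, 30], [-109, 180, 44.5, 0, 20.8, 0, 30], [-109, 180, 44.5, 0, 20.8, 0, 30], [-109, 180, 44.5, 0, 20.8, 0, 30]])

```text
time: 10.3
position: [0.5618, -0.2005, 0.0666]
tool_rot: [0.394, -0.586, 0.588, -0.395]
ft_force: [-0.2, 0.2, -1.1]
grip_width: 0.0377
```

Run:
```python
from tgt import *
o=get_obs(); p=tip-d*.061; p[2]=.0653
print(o["time"],o["ft_force"],o["moment"],delta(p,rot,o),R.from_quat(o["tool_rot"]).as_matrix())
for c in ("top","scene"):
    im=camera(c); cv2.imwrite(f"pics/{c}1.png",im)
    m=tip-d*.02; print(c,"predicted tip",proj(c,tip),"mouth",proj(c,m))
a,b=[cv2.imread(f"pics/{c}1.png") for c in("top","scene")]
cv2.imwrite("pics/pre.png",np.hstack([cv2.resize(v,(400,400),interpolation=cv2.INTER_CUBIC) for v in (a[180:280,310:410],b[200:300,290:390])]))
```

```text
10.3 [-0.18  0.17 -1.11] [-0.09  0.1  -0.01] (array([-0.56,  1.28, -1.33]), array([-0.14,  0.07,  0.02])) [[-0.38  0.    0.93]
 [-0.93 -0.   -0.38]
 [ 0.   -1.    0.  ]]
top predicted tip [349.63 229.47] mouth [343.05 227.  ]
scene predicted tip [336.09 258.8 ] mouth [330.98 252.23]
```

View pics/pre.png

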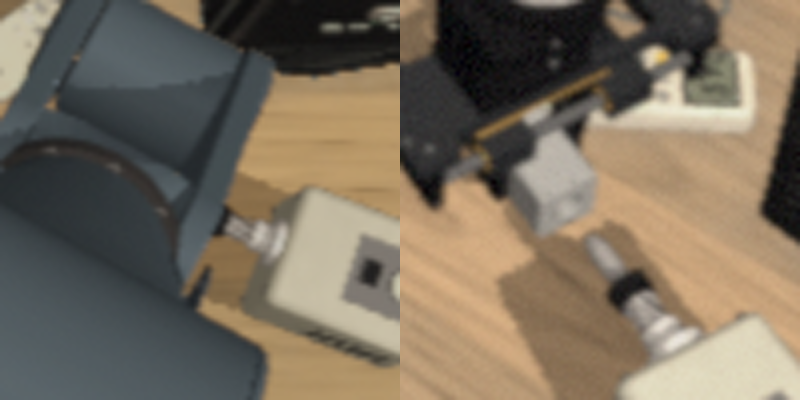

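>>> drive_tool(plan=[[0, 1.3, -1.3, 0, 0, 0, 30], [0, 1.3, -1.3, 0, 0, 0, 30], [10, 1.3, -1.3, 0, 0, 0, 30], [17, 1.3, -1.3, 0, 0, 0, 30], [22, 1.3, -1.3, 0, 0, 0, 30], [26, 1.3, -1.3, 0, 0, 0, 30], [26, 1.3, -1.3, 0, 0, 0, 30]])

```text
time: 11.1
position: [0.5497, -0.2246, 0.0645]
tool_rot: [0.394, -0.587, 0.587, -0.394]
ft_force: [0.7, 0.1, -3.0]
grip_width: 0.0376
```

Run:
```python
from tgt import *
o=get_obs(); p=tip-d*.041; p[2]=.0653
print(o["time"],rot.inv().apply(o["ft_force"]),rot.inv().apply(o["moment"]),delta(p,rot,o))
```

```text
11.1 [-0.35  2.96  0.57] [-0.02  0.02 -0.08] (array([-7.37, -0.8 ,  0.67]), array([-0.05,  0.02,  0.01]))
```

>>> drive_tool(plan=[[4, -0.4, 0.3, 0, 0, 0, 30], [8, -0.4, 0.3, 0, 0, 0, 30], [12, -0.4, 0.3, 0, 0, 0, 30], [16, -0.4, 0.3, 0, 0, 0, 30], [16, -0.4, 0.3, 0, 0, 0, 30]])

```text
time: 11.6
position: [0.5441, -0.2392, 0.065]
tool_rot: [0.394, -0.587, 0.587, -0.394]
ft_force: [0.2, 0.7, -2.5]
grip_width: 0.0379
```

```bash
cat > chk.py <<'E'
from tgt import *
o=get_obs(); p=tip-d*.041; p[2]=.0653
print(o["time"],rot.inv().apply(o["ft_force"]),rot.inv().apply(o["moment"]),delta(p,rot,o))
E
python3 chk.py
```

```text
11.6 [-0.7   2.54 -0.09] [-0.01  0.01 -0.1 ] (array([-23.04,  -0.35,   0.39]), array([-0.06,  0.06,  0.01]))
```

>>> drive_tool(plan=[[4, 0, 0.2, 0, 0, 0, 30], [8, 0, 0.2, 0, 0, 0, 30], [11, 0, 0.2, 0, 0, 0, 30], [14, 0, 0.2, 0, 0, 0, 30], [17, 0, 0.2, 0, 0, 0, 30], [17, 0, 0.2, 0, 0, 0, 30]])

```text
time: 12.2
position: [0.538, -0.2542, 0.0649]
tool_rot: [0.394, -0.587, 0.587, -0.395]
ft_force: [1.7, 3.3, -1.7]
grip_width: 0.0378
```

```bash
python3 chk.py
```

```text
12.2 [-3.7   1.69  0.35] [ 0.02 -0.03  0.39] (array([-39.2 ,  -0.32,   0.28]), array([-0.05,  0.04, -0.05]))
```

>>> drive_tool(plan=[[2, 0, 0.2, 0, 0, 0, 30], [4, 0, 0.2, 0, 0, 0, 30], [5, 0, 0.2, 0, 0, 0, 30], [6, 0, 0.2, 0, 0, 0, 30], [6, 0, 0.2, 0, 0, 0, 30]])

```text
time: 12.7
position: [0.5358, -0.2595, 0.0649]
tool_rot: [-0.394, 0.587, -0.587, 0.395]
ft_force: [2.0, 4.4, -2.3]
grip_width: 0.0376
```

```bash
python3 chk.py
```

```text
12.7 [-4.8   2.29  0.22] [-0.07  0.03  0.71] (array([-44.95,  -0.35,   0.39]), array([-0.01,  0.07, -0.05]))
```

>>> drive_tool(plan=[[1, 0, 0.2, 0, 0, 0, 30], [2, 0, 0.2, 0, 0, 0, 30], [3, 0, 0.2, 0, 0, 0, 30], [3, 0, 0.2, 0, 0, 0, 30]])

```text
time: 13.1
position: [0.5351, -0.261, 0.0649]
tool_rot: [-0.393, 0.588, -0.587, 0.395]
ft_force: [3.1, 8.0, 0.4]
grip_width: 0.0376
```

```bash
python3 chk.py
```

```text
13.1 [-8.56 -0.39 -0.18] [-0.05  0.04  1.33] (array([-46.63,  -0.23,   0.38]), array([ 0.01,  0.03, -0.17]))
```

>>> drive_tool(plan=[[1, 0, 0.2, 0, 0, 0, 30], [2, 0, 0.2, 0, 0, 0, 30], [2, 0, 0.2, 0, 0, 0, 30], [2, 0, 0.2, 0, 0, 0, 30], [2, 0, 0.2, 0, 0, 0, 30], [2, 0, 0.2, 0, 0, 0, 30], [2, 0, 0.2, 0, 0, 0, 30], [2, 0, 0.2, 0, 0, 0, 30]])

```text
time: 13.9
position: [0.5351, -0.2611, 0.065]
tool_rot: [-0.392, 0.588, -0.586, 0.395]
ft_force: [5.7, 13.4, 0.3]
grip_width: 0.0375
```

```bash
python3 chk.py
python3 - <<'E'
from h import *
cv2.imwrite("pics/home.png",cv2.resize(camera("scene")[200:300,290:390],(500,500),interpolation=cv2.INTER_CUBIC))
E
```

```text
13.9 [-14.57  -0.32   0.21] [0.07 0.05 2.08] (array([-46.73,  -0.07,   0.35]), array([ 0.03,  0.  , -0.31]))
```

View pics/home.png

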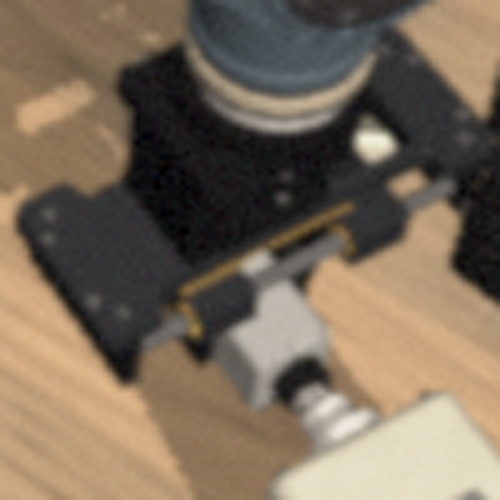

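>>> drive_tool(plan=[[-8, 0, 0, 0, 0, 0, 30], [-20, 0, 0, 0, 0, 0, 30], [-34, 0, 0, 0, 0, 0, 30], [-50, 0, 0, 0, 0, 0, 30], [-75, 0, 0, 0, 0, 0, 30], [-105, 0, 0, 0, 0, 0, 30], [-115, -40, 0, 0, 0, 0, 30], [-115, -90, 0, 0, 0, 0, 30], [-115, -135, 0, 0, 0, 0, 30], [-115, -180, 0, 0, 0, 0, 30]], newtons=45)

```text
time: 14.95
position: [0.5777, -0.1574, 0.2467]
tool_rot: [0.395, -0.586, 0.587, -0.395]
ft_force: [0.5, 0.3, -2.7]
grip_width: 0.038
```

Run:
```python
from h import *
np.set_printoptions(precision=3,suppress=True)
o=get_obs()
print(o["time"],o["position"],o["q"],o["grip_width"],delta([.603,-.099,.38],down(-20),o))
o2=dict(position=np.array([.603,-.099,.38]),tool_rot=down(-20).as_quat())
print(delta([.603,-.099,.38],down(-20,80),o2))
```

```text
14.95 [ 0.578 -0.157  0.247] [-0.452  0.465  1.474 -0.001  1.201 -0.065] 0.03796061046235445 (array([ -63.492, -133.349,    1.571]), array([ -0.009, -92.143,   0.081]))
(array([0., 0., 0.]), array([  0.,   0., -80.]))
```

>>> drive_tool(plan=[[-10, -30, 0, 0, -8, 0, 30], [-20, -60, 0, 0, -16, 0, 30], [-30, -90, 0, 0, -24, 0, 30], [-45, -120, 0, 0, -32, 0, 30], [-60, -133, 0, 0, -40, 0, 30], [-63, -133, 0, 0, -92, 0, 30], [-63, -133, 0, 0, -92, 0, 30], [-63, -133, 0, 0, -92, 0, 30], [-63, -133, 0, 0, -92, 0, 30], [-63, -133, 0, 0, -92, 0, 30]])

```text
time: 15.95
position: [0.6011, -0.0992, 0.3776]
tool_rot: [0.685, -0.176, 0.176, -0.685]
ft_force: [-0.7, 1.4, -2.1]
grip_width: 0.0375
```

>>> drive_tool(plan=[[0, 0, 0, 0, -10, 0, 30], [0, 0, 0, 0, -10, 0, 30], [0, 0, 0, 0, -10, 0, 30]])

```text
time: 16.25
position: [0.6012, -0.0995, 0.3777]
tool_rot: [0.697, -0.119, 0.119, -0.697]
ft_force: [0.8, 0.3, -2.6]
grip_width: 0.0377
```

Run:
```python
from h import *
np.set_printoptions(precision=3,suppress=True)
o=get_obs()
print(o["time"],o["position"],o["q"],o["grip_width"],R.from_quat(o["tool_rot"]).as_matrix())
print(delta([.603,-.099,.38],down(-20,40),o))
print(delta([.603,-.099,.38],down(-20,88),o))
```

```text
16.25 [ 0.601 -0.099  0.378] [-0.347  0.375  1.258 -0.     1.508 -1.58 ] 0.037656760785135884 [[ 0.944  0.     0.331]
 [-0.331 -0.001  0.944]
 [ 0.    -1.    -0.   ]]
(array([ 1.512, -2.301,  1.041]), array([ -0.203,   0.63 , -39.979]))
(array([ 1.512, -2.301,  1.041]), array([ -0.478,   0.534, -87.979]))
```

>>> drive_tool(plan=[[20, -15, 0, 0, 0, -8, 30], [40, -30, 0, 0, 0, -16, 30], [60, -45, 0, 0, 0, -24, 30], [80, -50, 0, 0, 0, -32, 30], [100, -50, 0, 0, 0, -40, 30], [110, -50, 0, 0, 0, -48, 30], [120, -50, 0, 0, 0, -56, 30], [120, -50, 0, 0, 0, -64, 30], [120, -50, 0, 0, 0, -72, 30], [120, -50, 0, 0, 0, -80, 30]])

```text
time: 17.25
position: [0.727, -0.1395, 0.4868]
tool_rot: [0.643, 0.293, 0.491, -0.509]
ft_force: [0.8, -1.0, -1.7]
grip_width: 0.0377
```

Run:
```python
from h import *
np.set_printoptions(precision=3,suppress=True)
o=get_obs()
print(o["time"],o["position"],o["q"],o["grip_width"],R.from_quat(o["tool_rot"]).as_matrix())
```

```text
17.25 [ 0.727 -0.139  0.487] [-0.34   0.214  1.731  0.408  0.001 -1.978] 0.03766558743949642 [[ 0.346  0.877  0.334]
 [-0.124 -0.31   0.943]
 [ 0.93  -0.367  0.001]]
```

>>> drive_tool(plan=[[37, -14, 0, 0, 0, 0, 30], [74, -28, 0, 0, 0, 0, 30], [112, -42, 0, 0, 0, 0, 30], [150, -55, 0, 0, 0, 0, 30], [186, -65, 0, 0, 0, 0, 30], [186, -65, 0, 0, 0, -7, 30], [186, -65, 0, 0, 0, -14, 30], [186, -65, 0, 0, 0, -20, 30], [186, -65, 0, 0, 0, -20, 30], [186, -65, 0, 0, 0, -20, 30]])

```text
time: 18.25
position: [0.7367, -0.1427, 0.7055]
tool_rot: [0.589, 0.391, 0.565, -0.425]
ft_force: [0.4, 0.6, -2.3]
grip_width: 0.0376
```

```bash
cat > st.py <<'E'
from h import *
np.set_printoptions(precision=3,suppress=True)
o=get_obs()
print(o["time"],o["position"],o["q"],o["joint_velocities"],o["grip_width"],R.from_quat(o["tool_rot"]).as_matrix())
E
python3 st.py
```

```text
18.25 [ 0.737 -0.143  0.706] [-0.34   0.09   1.538  0.012  0.003 -1.583] [-0.001 -0.003 -0.026  0.003 -0.004 -0.01 ] 0.03762724767354415 [[ 0.056  0.941  0.333]
 [-0.02  -0.333  0.943]
 [ 0.998 -0.059 -0.   ]]
```

>>> drive_tool(plan=[[0, 0, 0, 0, 0, 3, 30], [0, 0, 0, 0, 0, 4, 30], [0, 0, 0, 0, 0, 4, 30], [0, 0, 0, 0, 0, 4, 30], [0, 0, 0, 0, 0, 4, 30], [0, 0, 0, 0, 0, 4, 30]])

```text
time: 18.85
position: [0.7367, -0.1429, 0.7043]
tool_rot: [0.603, 0.37, 0.549, -0.445]
ft_force: [0.0, 0.4, -2.2]
grip_width: 0.0376
```

```bash
python3 st.py
python3 - <<'E'
from h import *
o=get_obs(); p=o["position"]; c=proj("scene",p); print(c)
im=camera("scene"); x,y=np.clip(c.astype(int)-70,0,None); a=cv2.resize(im[y:y+140,x:x+140],(400,400),interpolation=cv2.INTER_CUBIC)
w=cv2.resize(camera("wrist"),(400,400))
cv2.imwrite("pics/end.png",np.hstack([a,w]))
E
```

```text
18.85 [ 0.737 -0.143  0.704] [-0.34   0.082  1.494 -0.001  0.125 -1.571] [-0.001 -0.002  0.001 -0.001 -0.002 -0.002] 0.03760185899978523 [[ 0.123  0.935  0.333]
 [-0.042 -0.331  0.943]
 [ 0.992 -0.13  -0.001]]
[ 377.84092094 -100.92982982]
```

View pics/end.png

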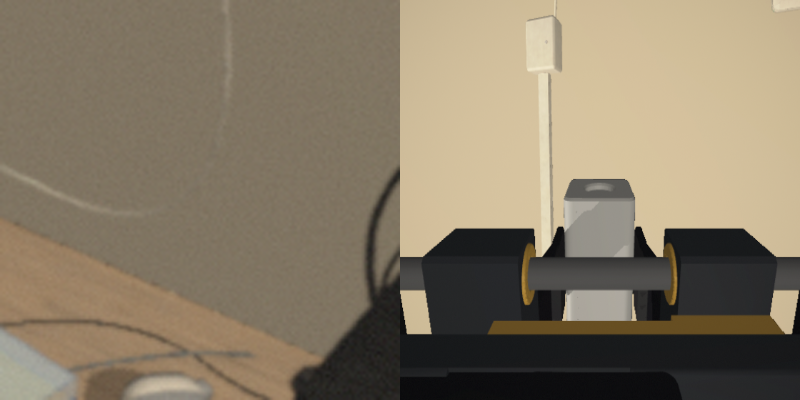

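```bash
python3 -c "
from rig import *
print(hand_in())"
```

```text
the job is handed in; nothing more can be done
None
```

The block was blown out on the nozzle and handed in bore up, still held in the gripper, 18.9 s in by the clock; `hand_in()` gave no verdict.

**Finding the bore:** The wrist camera showed deep cylindrical walls inside the hole at the robot-side end of the grey block. The nozzle then ran more than 40 mm into that end. The 3 mm recess would have stopped it.

**Pressing home:** I pushed until the block stopped moving against a hard stop, with the push reading 14.6 N against the 6 N the spring needs. It stayed there for about 0.7 s, and a picture showed the block against the collar. I cannot read the collar joint directly, so "fully home" rests on force and position.

**Final pose:** After pulling off, I raised the block and turned it over.
- **Height and distance:** the tool point is at 0.70 m, far above and away from the nozzle.
- **Angle:** the bore points up, 7° off vertical. I backed off from about 3° to keep joint 5 clear of the end of its range.
- **Grip:** fingers at 37.6 mm with a 45 N setting, arm at rest. The last wrist picture showed the block sitting in the fingers as before, so no slip.

**What I could not confirm:** the last scene-camera crop missed the block, because it was above that camera's view. I took no final picture of the blank, bottle or timer. No move went near them.

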